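# Eject the wide tester adapter with its rocker and seat it in the filler neck

### The arm

A 6-joint arm with a two-finger parallel gripper is mounted at the origin on the work surface. World frame = base frame: x ahead of the robot, y to its left, z up, the work surface at z = 0. Lengths are in m, angles in degrees, forces in N, time in s.
With the tool pointing down it reaches from about 0.35 to 0.875 m from the base axis. Payload 4.2 kg.
Tool frame: the origin (TCP) lies midway between the tips of the shut fingers; the grasp point (between the pads) lies 19 mm behind it; z points along the fingers, y is the line along which they close (so a half turn about z gives the same grasp; the last joint's range is limited). The gripper opens to 87 mm and grips with 3 to 60 N. Pads are 19 mm wide; open, the fingers measure 117 mm over their backs; the gripper's body (75 mm by 190 mm) begins 51 mm behind the grasp point.
Start: joints at [-49.698, 22.042, 0.453, 0, -68.411, -14.817], TCP at [0.269, -0.564, 0.223] pointing down, gripper open.
Joint ranges: [-179.83, 179.83], [-69.29, 118.12], [-61.27, 80.66], [-181.25, 117.63], [-171.15, -9.14], [-177.46, 177.46]. Speed limits (degrees/s): [159.86, 159.86, 180, 180, 180, 180].

### API

Orientations are given as a 3x3 rotation matrix whose columns are the frame's x, y, z axes.
In Python, from station import sense, capture, finish_job, silhouettes, landmark_of gives the robot as it stands.
- The arm moves only by the tool step_arm, never from a script. Its arguments are lists of equal length, an entry for each row: "linear": the shift along the tool's x, y, z in mm, a list of three; "delta_rot": the turn, a rotation vector about the tool's x, y, z in rad, a list of three; "grip": the finger opening in mm, from 0 to 87. A call has 1 to 10 rows; each row shifts and turns the commanded pose from where the row before left it, along the tool's axes as they then stand; what a row does not reach is not made up. A row lasts 1/8 s, in which the tool goes at most 62.5 mm and 10.7 degrees, less where a joint would pass 70% of its speed; a pose out of reach is approached as far as the arm can. A call with a gripper value outside its range is refused whole. The fingers move at their own pace and stop on an object; the grip force is fixed at half the most. Time passes only in rows, so rows that do not move let the fingers close. It gives the time, the measured TCP pose, the force, the opening and the grip force at its end, in the units of the state.
- sense(): the state, without advancing time (a new reading comes with each control period).
- capture(name): name is "scene" or "top"; returns a dict with "img" (480x640x3 uint8, red, green, blue), "fx", "fy", "cx", "cy" (pixels), "world_to_cam" (4x4, takes a point from world to camera coordinates). Camera axes: x right, y up, looking along -z (the intrinsics and any distortion apply to the point x, -y, -z); pixel columns grow to the right and rows downward; lengths in m; the calibration is good to about 2 mm. A picture is of the moment at which its call begins. There is no depth.
- finish_job(): hands the job in; it is judged then, once.
Trained networks look in the newest picture that a camera, given by its name, has taken for a name from the list of things; names that differ only in an ending like _2 or _b are one class to them, and where a whole thing is asked for, a point or a joint stands for the part that bears it (a point fixed in the world has none). Each returns a list of dicts, best first, with "score" (0 to 1); they miss things now and then, are a little off and sometimes report something else, mostly with a low value. They report only what shows in the picture. A call takes as long as a camera call. They do not tell look-alikes from the thing itself.
- silhouettes(camera, label): "mask" (480x640 bool, what is visible of it) and "point" ([column, row] in pixels, amid what is visible of it).
- landmark_of(camera, label): "point" ([column, row] in pixels: a listed point, or the origin of a listed thing).
The state is a dict: "time_s": time; "joints": joint angles; "joint_velocities": joint speeds; "effort": joint torques, N m; "tcp_pos": TCP position; "ee_rot": TCP orientation; "wrist_force": force on the tool from outside, world axes, zero at the start; "moment": the same for the moment, N m; "gripper_width": opening from 0.0 (shut) to 1.0 (fully open); "gripper_force": force on a finger pad.
Only numpy, scipy, OpenCV 4.12 (cv2) and the standard library are available. Lean on these libraries where they do the work, as an engineer would, in place of code of your own. Each camera call takes 0.05 s, during which the arm holds its last target. There are 200 camera calls.

### The job

The wide coolant-tester adapter sits sunk in its storage block: push its block's lever tab down until it is hard on its stop and keep it pressed there for a second with about 15 N, never more than 22 N, so that the lever's other end tips up and pushes the adapter out of the block. Then take the adapter and gently lower it upright into the filler neck on the steel stand until it sits fully home, and let go. Leave the narrow adapter, its lever and the other things alone.

Things in the scene. Friction and masses are not known exactly. Their poses are not given: they have to be found in the camera images.
- wide_block: Red block for the WIDE adapter, fixed, 235 mm (x) by 100 mm (y), on a sole 0 to 8 mm thick (differs each time). Origin straight below the lever's pivot, 0 to 8 mm above the table; heights are from it. x runs from the lever's tab to the adapter, z up. Flat deck at z = 83 mm, x = 5 to 115 mm. Open lever over a 4 mm plate at x = -120 to -20 mm. Pivot pin at z = 38 mm; cheeks to z = 56 mm, x = -19 to 3 mm.
- wide_well (a point): Centre of the mouth of the round well in the wide block's deck, 83 mm above the block's origin, 60 mm along block +x from the pivot. Bore 49 mm; the adapter rests on ledges 46.5 mm below the mouth.
- wide_tab_top (a point): Centre of the top face of the wide block's lever tab, a steel plate 34 x 34 mm, 95 mm from the pivot towards block -x. It moves with the lever: about 66 mm above the block's origin at the start, about 28 mm when the lever is on its stop.
- wide_rocker (a joint): Angle of the wide block's lever: 0 with the tab fully up, 0.40 rad on its stop with the tab fully down (starts at 0 to 0.04). The hinge is stiff: the tab needs about 5 to 6 N to move, and the lever stays wherever it is left. Its stop is a hard rubber bumper: the force rises by some 10 N per mm once there. The end under the adapter is 60 mm from the pivot; on the stop it has lifted the adapter by about 20 mm.
- wide_adapter_mid (a point): Centre (half-way up) of the wide adapter: a plain black plastic cylinder 46 mm in diameter and 46 mm tall, about 80 to 150 g, axis z. At the start its top is level with the deck and cannot be gripped; once ejected, about 20 mm of it stands above the deck (leaning a few degrees at most) and stays there.
- neck: Filler neck on a dark steel base 100 x 100 x 12 mm, fixed to the table; upright aluminium tube with flared mouth, outside 58 mm at the tube and 70 mm at the rim, rim 46 mm above the table. Origin at the centre of the underside.
- neck_floor (a point): Centre of the neck's inner floor, 22 mm above the table, where the adapter must stand. Bore 50 mm, straight for 16 mm above the floor, then flaring to 62 mm at the rim, 24 mm above the floor. An adapter fully home has its centre 23 mm above this point.
- narrow_block: Second red storage block, the same in outside shape and lever, with a narrower well (35 mm bore). Leave it alone. It may stand on either side of the wide block. Origin and axes as for the wide block.
- narrow_rocker (a joint): Lever of the narrow block, to be left where it is (0 = tab up).
- narrow_adapter_mid (a point): Centre of the narrow adapter, a black cylinder 32 mm in diameter and 46 mm tall sunk in the narrow block: leave it.
- tape: Roll of tape lying flat, 90 mm across, 30 mm tall: leave it. Origin at the centre of the underside.
- screwdriver: Screwdriver with green handle, 200 mm long, lying on the table: leave it.
- radcap: Steel radiator cap, 60 mm across, 22 mm tall: leave it. Origin at the centre of the underside.
Mind the look-alikes: they are no part of the job. Leave any green or turquoise look-alike of the part that bears wide_adapter_mid alone.

How it is judged (in metres and radians):
On the way, in this order (a step that is already met when the one before it is completed fails the run):
1. the wide block's tab is pressed against its stop with more than 11 N for half a second (value of joint wide_rocker above 0.385 rad and contact force between wide_rocker and the fingers above 11 N), for 0.5 s.
2. the wide adapter is lifted clear of its block (z of wide_adapter_mid in the frame of wide_well above 0.03 m), for 0.1 s.
At the end, for the whole second after the job is handed in: The wide adapter stands upright (within 5 degrees), released and at rest, fully home in the filler neck: its centre within 5 mm of the neck's axis and 19 to 26 mm above the neck's inner floor. The narrow adapter is where it was (within 8 mm) (horizontal distance between wide_adapter_mid and neck_floor below 0.005 m and z of wide_adapter_mid in the frame of neck_floor between 0.019 and 0.026 m and angle between wide_adapter_mid's own z axis and vertical below 0.09 rad and distance of narrow_adapter_mid from where it was at the start of the episode below 0.008 m); the robot touches nothing.
It fails at once if more than 22 N on the wide block's tab (contact force between wide_rocker and the fingers above 22 N).
It fails at once if the adapter is dropped or pushed into the neck with more than 40 N (contact force between wide_adapter and neck above 40 N).
It fails at once if the narrow block's lever is moved (value of joint narrow_rocker above 0.1 rad).
It fails at once if the narrow adapter, tape, screwdriver or radiator cap is moved more than 20 mm (distance of any of narrow_adapter_mid, tape, screwdriver, radcap from where it was at the start of the episode above 0.02 m).
It also fails if it takes over 72 s, if anything falls off the work surface, if the arm or the gripper's body presses on something with over 40 N, if the wrist force passes 120 N, or if a joint passes its speed limit or range.

## Working session

There is one attempt and no reset: what is moved stays moved. The work goes in short steps, Python scripts to look and compute and a tool call to move; the robot and the scene stay as the last step left them, time stands still between calls to the robot, and variables do not carry over. Pictures are saved under pics/ and viewed, at most 10 in all, crops included, and the job is handed in when it is done.

Besides the shell and the picture viewer there is one more tool, called after "Request:" as a command line: name --argument value ..., lists and objects as JSON in quotes. step_arm: Moves the arm, as the interface text tells. Its arguments: {"type":"object","properties":{"linear":{"type":"array"},"delta_rot":{"type":"array"},"grip":{"type":"array"}},"required":["linear","delta_rot","grip"]}

```bash
mkdir -p pics; cat > h.py <<'E'
import numpy as np, cv2
from station import sense, capture, finish_job, silhouettes, landmark_of
def proj(c,p):
    p=np.atleast_2d(p); q=(c["world_to_cam"]@np.c_[p,np.ones(len(p))].T).T
    return np.c_[c["cx"]+c["fx"]*q[:,0]/-q[:,2], c["cy"]+c["fy"]*-q[:,1]/-q[:,2]]
def ray(c,px):
    W=np.linalg.inv(c["world_to_cam"]); d=np.array([(px[0]-c["cx"])/c["fx"],-(px[1]-c["cy"])/c["fy"],-1])
    return W[:3,3],W[:3,:3]@d
def atz(c,px,z):
    o,d=ray(c,px); return o+d*(z-o[2])/d[2]
def tri(c1,p1,c2,p2):
    o1,d1=ray(c1,p1);o2,d2=ray(c2,p2); d1=d1/np.linalg.norm(d1);d2=d2/np.linalg.norm(d2)
    s=np.linalg.lstsq(np.c_[d1,-d2],o2-o1,rcond=None)[0]
    a=o1+d1*s[0];b=o2+d2*s[1]; return (a+b)/2,np.linalg.norm(a-b)
E
python3 - <<'E'
from h import *
np.set_printoptions(precision=4,suppress=True)
s=sense();print(s)
for n in("scene","top"):
    c=capture(n);print({k:v for k,v in c.items() if k!="img"})
    cv2.imwrite(f"pics/{n}0.png",c["img"][:,:,::-1])
    for l in["wide_well","wide_tab_top","wide_adapter_mid","wide_block","neck","neck_floor","narrow_block","narrow_adapter_mid","tape","radcap","screwdriver"]:
        print(n,l,[(np.round(r["point"],1).tolist(),round(r["score"],2)) for r in landmark_of(n,l)])
E
```

```text
{'time_s': 0.0, 'joints': array([-49.6988,  22.0897,   0.3815,  -0.0299, -68.4106, -14.8153]), 'joint_velocities': array([-0.1348,  0.0003, -0.0426, -0.0548,  0.0665,  0.0257]), 'effort': array([ -0.0002, -39.0667,  18.7406,   4.22  ,   0.011 ,  -0.0002]), 'tcp_pos': array([ 0.2687, -0.5636,  0.2215]), 'ee_rot': array([[-0.9028, -0.4301, -0.001 ],
       [-0.4301,  0.9028,  0.0019],
       [ 0.0001,  0.0021, -1.    ]]), 'wrist_force': array([-0.3895,  0.2363, -0.492 ]), 'moment': array([-0.0447,  0.019 , -0.0059]), 'gripper_force': 0.0, 'gripper_width': 1.0014908143290946}
{'fx': 585.7320547931889, 'fy': 585.7320547931889, 'cx': 310.0184742622282, 'cy': 246.58220904968465, 'world_to_cam': array([[ 0.7482,  0.6633, -0.0142, -0.428 ],
       [-0.521 ,  0.6006,  0.6065,  0.3041],
       [ 0.4109, -0.4464,  0.7949, -1.5517],
       [ 0.    ,  0.    ,  0.    ,  1.    ]])}
scene wide_well [([326.3, 223.2], 0.61), ([236.5, 316.7], 0.34), ([310.8, 229.6], 0.21)]
scene wide_tab_top [([281.3, 192.1], 0.68)]
scene wide_adapter_mid [([350.4, 203.6], 0.8), ([373.9, 266.3], 0.68), ([332.0, 231.2],
[... 595 characters left out ...]
       [-0.1627,  0.0207,  0.9865, -0.949 ],
       [ 0.    ,  0.    ,  0.    ,  1.    ]])}
top wide_well [([275.6, 256.1], 0.56)]
top wide_tab_top [([271.0, 345.7], 0.69), ([356.8, 178.0], 0.57)]
top wide_adapter_mid [([215.7, 286.3], 0.91), ([276.3, 260.0], 0.89), ([269.4, 205.6], 0.79)]
top wide_block [([275.5, 293.9], 0.97), ([354.9, 179.0], 0.38)]
top neck [([143.2, 291.3], 0.57)]
top neck_floor [([142.7, 292.0], 0.89)]
top narrow_block [([413.8, 276.0], 0.88), ([410.7, 242.9], 0.37)]
top narrow_adapter_mid [([276.0, 293.7], 0.75), ([409.9, 241.1], 0.53)]
top tape [([354.2, 179.7], 0.9)]
top radcap [([179.7, 181.6], 0.73), ([278.8, 262.6], 0.62)]
top screwdriver [([494.3, 313.5], 0.85)]
```

View pics/scene0.png

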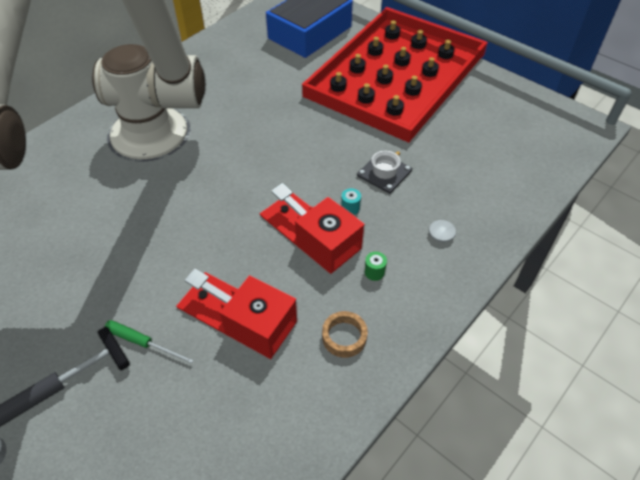

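View pics/top0.png

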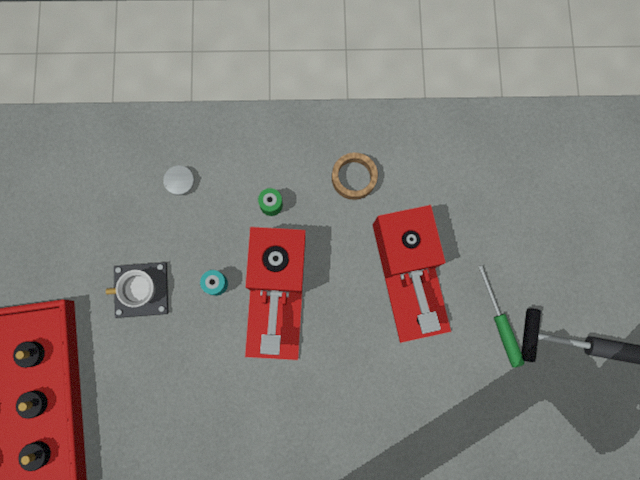

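```bash
python3 - <<'E'
from h import *
np.set_printoptions(precision=4,suppress=True)
C={n:capture(n) for n in("scene","top")}
for n in C:print(n,proj(C[n],[[.5,0,0]]))
def S(n,l,near):
    r=silhouettes(n,l); r=[x for x in r if np.hypot(*(np.array(x["point"])-near))<25]
    return r[0] if r else None
# dark disc of adapter
def dark(n,p,R):
    im=C[n]["img"].astype(int); m=(im.max(2)<75).astype(np.uint8)
    yy,xx=np.mgrid[:480,:640]; m[(np.hypot(xx-p[0],yy-p[1])>R)]=0
    ct,_=cv2.findContours(m,cv2.RETR_EXTERNAL,cv2.CHAIN_APPROX_NONE); ct=max(ct,key=cv2.contourArea)
    return cv2.fitEllipse(cv2.convexHull(ct))
for nm,pt,ps in(("wide",(275.5,258),(329,223)),("narrow",(411,239),(258,306))):
    a=dark("top",pt,20);b=dark("scene",ps,15);print(nm,a,b)
    print(tri(C["top"],a[0],C["scene"],b[0]), atz(C["top"],a[0],.087),atz(C["scene"],b[0],.087))
# tab: bright grey blob
def bright(n,p,R,t=150):
    im=C[n]["img"].astype(int); m=((im.min(2)>t)).astype(np.uint8)
    yy,xx=np.mgrid[:480,:640]; m[(np.hypot(xx-p[0],yy-p[1])>R)]=0
    ct,_=cv2.findContours(m,cv2.RETR_EXTERNAL,cv2.CHAIN_APPROX_NONE); ct=max(ct,key=cv2.contourArea)
    return cv2.minAreaRect(ct)
a=bright("top",(271,344),14,140);b=bright("scene",(282,191),13,140);print("tab",a,b)
print(tri(C["top"],(271,345),C["scene"],(281.3,192)),atz(C["top"],a[0],.07),atz(C["scene"],b[0],.07))
# neck
for l in("neck_floor","neck"):
    p=[landmark_of(n,l)[0]["point"] for n in("top","scene")];print(l,tri(C["top"],p[0],C["scene"],p[1]))
    z={"neck_floor":.022,"neck":0}[l];print(atz(C["top"],p[0],z),atz(C["scene"],p[1],z))
for l in("wide_block",):
    p=(275.5,293.9),(310.8,231.2);print(atz(C["top"],p[0],.004),atz(C["scene"],p[1],.004))
im=C["top"]["img"]
a=cv2.resize(im[220:365,235:335],None,fx=4,fy=4,interpolation=cv2.INTER_CUBIC)
b=cv2.resize(im[220:365,100:200],None,fx=4,fy=4,interpolation=cv2.INTER_CUBIC)
cv2.imwrite("pics/crop1.png",np.hstack([a,b])[:,:,::-1])
s=C["scene"]["img"];a=cv2.resize(s[170:275,250:370],None,fx=5,fy=5,interpolation=cv2.INTER_CUBIC)
cv2.imwrite("pics/crop2.png",a[:,:,::-1])
E
```

```text
scene [[286.576  227.6118]]
top [[289.2398 319.309 ]]
wide ((275.16412353515625, 258.4053955078125), (25.206619262695312, 25.86726188659668), 71.98015594482422) ((329.13360595703125, 222.4449005126953), (14.806802749633789, 19.520994186401367), 94.19518280029297)
(array([0.6078, 0.0217, 0.0837]), np.float64(0.0013258236119045442)) [0.6069 0.021  0.087 ] [0.61   0.0201 0.087 ]
narrow ((410.6552429199219, 239.2096710205078), (17.170000076293945, 17.74289321899414), 113.58946990966797) ((257.6857604980469, 305.6405029296875), (12.597137451171875, 15.129802703857422), 77.72540283203125)
(array([ 0.6382, -0.225 ,  0.0828]), np.float64(0.0010499975287390658)) [ 0.6372 -0.2245  0.087 ] [ 0.6407 -0.2262  0.087 ]
tab ((269.7587890625, 343.85992431640625), (17.59067726135254, 18.83824348449707), 3.5763344764709473) ((282.16156005859375, 189.7882080078125), (25.77192497253418, 22.66607666015625), 7.594643592834473)
(array([0.455 , 0.0326, 0.0613]), np.float64(0.003200267971214915)) [0.4562 0.033  0.07  ] [0.4587 0.0345 0.07  ]
neck_floor (array([0.5593, 0.2862, 0.0197]), np.float64(0.018212974200655853))
[0.5531 0.2783 0.022 ] [0.5652 0.2928 0.022 ]Traceback (most recent call last):
  File "<stdin>", line 27, in <module>
IndexError: list index out of range
```

```bash
python3 - <<'E'
from h import *
np.set_printoptions(precision=4,suppress=True)
C={n:capture(n) for n in("scene","top")}
# tool check: project TCP not visible. neck rim
for n,p in(("top",(135,288)),("scene",(385,162))):
    im=C[n]["img"].astype(int)
    m=((im.min(2)>125)).astype(np.uint8); yy,xx=np.mgrid[:480,:640]; m[np.hypot(xx-p[0],yy-p[1])>25]=0
    ct,_=cv2.findContours(m,cv2.RETR_EXTERNAL,cv2.CHAIN_APPROX_NONE); ct=max(ct,key=cv2.contourArea)
    e=cv2.fitEllipse(ct);print(n,e,cv2.boundingRect(ct),atz(C[n],e[0],.046))
    # predicted rim
    q=atz(C[n],e[0],.046);t=np.linspace(0,6.28,40);r=proj(C[n],np.c_[q[0]+.035*np.cos(t),q[1]+.035*np.sin(t),0*t+.046]);print(r.min(0),r.max(0))
r=silhouettes("top","neck")[0]["mask"];ys,xs=np.where(r);print("sil",xs.min(),xs.max(),ys.min(),ys.max())
# base square: dark mask
im=C["top"]["img"].astype(int);m=(im.max(2)<85).astype(np.uint8);m[:255]=0;m[325:]=0;m[:,:108]=0;m[:,175:]=0
print("base",cv2.minAreaRect(np.argwhere(m)[:,::-1].astype(np.float32)),)
q=cv2.minAreaRect(np.argwhere(m)[:,::-1].astype(np.float32))[0];print(atz(C["top"],q,.012))
# red wide block yaw
hsv=cv2.cvtColor(C["top"]["img"],cv2.COLOR_RGB2HSV);red=((hsv[:,:,1]>150)&((hsv[:,:,0]<8)|(hsv[:,:,0]>172))).astype(np.uint8);red[:,:225]=0;red[:,335:]=0
for a,b in((226,296),(296,362)):
  print(cv2.minAreaRect(np.argwhere(red[a:b])[:,::-1].astype(np.float32)+np.float32([0,a])))
im=C["top"]["img"]
a=cv2.resize(im[220:365,235:335],None,fx=4,fy=4,interpolation=cv2.INTER_CUBIC)
b=cv2.resize(im[220:365,100:200],None,fx=4,fy=4,interpolation=cv2.INTER_CUBIC)
cv2.imwrite("pics/crop1.png",np.hstack([a,b])[:,:,::-1])
s=C["scene"]["img"];a=cv2.resize(s[140:275,250:420],None,fx=4.4,fy=4.4,interpolation=cv2.INTER_CUBIC)
cv2.imwrite("pics/crop2.png",a[:,:,::-1])
E
```

```text
top ((134.09414672851562, 288.0569763183594), (35.87448501586914, 37.92784118652344), 48.68673324584961) (116, 270, 38, 38) [0.5624 0.2838 0.046 ]
[114.9713 269.1821] [153.135 307.118]
scene ((383.9530029296875, 156.1419219970703), (28.997745513916016, 50.034217834472656), 99.4576416015625) (360, 139, 51, 33) [0.5534 0.2918 0.046 ]
[369.4784 146.1541] [398.4934 166.423 ]
sil 106 169 263 316
base ((141.04159545898438, 289.49822998046875), (53.203834533691406, 54.07807922363281), 87.61405944824219)
[0.5622 0.2813 0.012 ]
((275.10345458984375, 262.24139404296875), (56.020809173583984, 68.35243225097656), 3.3664605617523193)
((273.2106628417969, 326.0507507324219), (52.010345458984375, 63.766109466552734), 4.085616588592529)
```

View pics/crop1.png

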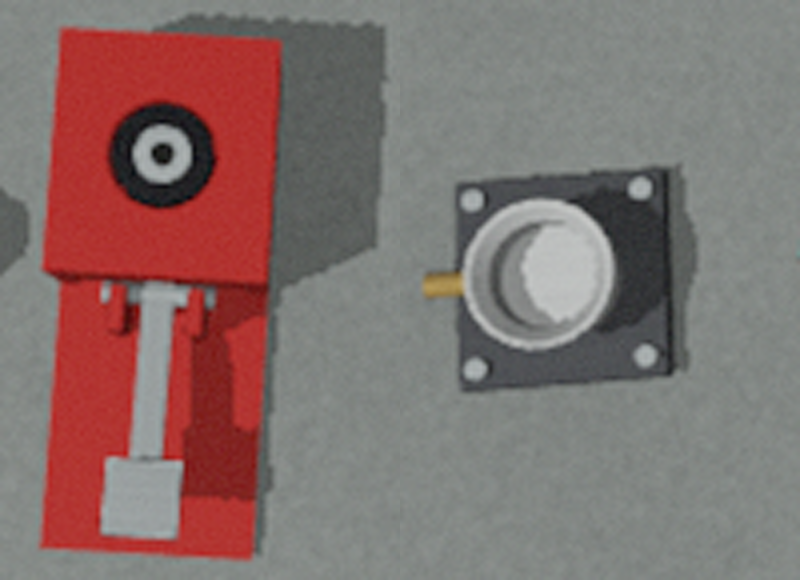

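View pics/crop2.png

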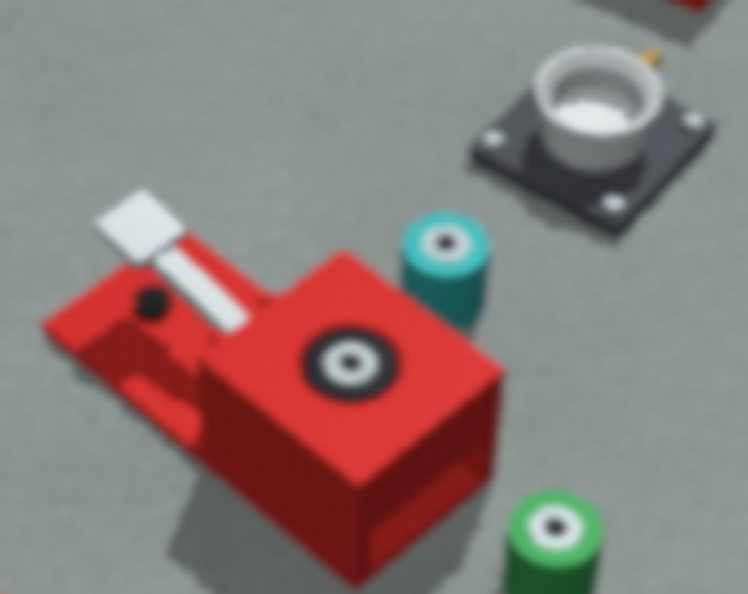

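The crops show a black 26 px disc in the red block at top (275,258), with its tab at (270,344). The neck rim is at top (134,288) and scene (386,160).

Candidates in the top view:
- Black disc (275,258): this is the wide adapter. It is black and has the larger bore.
- Black disc (411,239): the narrow one, about 17 px.
- Turquoise (213,282) and green (270,201): look-alikes.

I'll turn the tool first, then travel with the fingers shut.

Request:
step_arm --linear '[[0, 0, 0], [0, 0, 0], [0, 0, 0], [0, 0, 0], [-6, 30, 0], [-7, 30, 0], [-7, 30, 0], [-7, 30, 0], [-7, 30, 0], [-7, 30, 0]]' --delta_rot '[[0, 0, 0.13], [0, 0, 0.13], [0, 0, 0.13], [0, 0, 0.13], [0, 0, 0], [0, 0, 0], [0, 0, 0], [0, 0, 0], [0, 0, 0], [0, 0, 0]]' --grip '[0, 0, 0, 0, 0, 0, 0, 0, 0, 0]'

```text
time_s: 2.9
tcp_pos: [0.3236, -0.3868, 0.2227]
ee_rot: [[-0.997, 0.075, 0.0], [0.075, 0.997, -0.0], [-0.0, -0.0, -1.0]]
wrist_force: [-0.4, 0.5, -0.3]
gripper_width: 0.018
gripper_force: 0.0
```

Request:
step_arm --linear '[[-7, 30, 0], [-7, 30, 0], [-7, 30, 0], [-7, 30, 0], [-7, 30, 0], [-7, 30, 0], [-7, 30, 0], [-7, 30, 0], [-7, 30, 0], [-7, 30, 0]]' --delta_rot '[[0, 0, 0], [0, 0, 0], [0, 0, 0], [0, 0, 0], [0, 0, 0], [0, 0, 0], [0, 0, 0], [0, 0, 0], [0, 0, 0], [0, 0, 0]]' --grip '[0, 0, 0, 0, 0, 0, 0, 0, 0, 0]'

```text
time_s: 4.15
tcp_pos: [0.4159, -0.0929, 0.2228]
ee_rot: [[-0.997, 0.075, 0.001], [0.075, 0.997, 0.0], [-0.001, 0.0, -1.0]]
wrist_force: [-0.2, 0.1, 0.5]
gripper_width: 0.005
gripper_force: 0.0
```

```bash
python3 - <<'E'
from h import *
np.set_printoptions(precision=4,suppress=True)
C={n:capture(n) for n in("scene","top")}
for l,a,b in(("tab",(270.1,344),(281.7,191)),("well",(275.1,258.2),(329.2,222.3)),("rim",(134.3,288.1),(385.7,160.1))):
    print(l,tri(C["top"],a,C["scene"],b))
print(atz(C["top"],(134.3,288.1),.046),atz(C["scene"],(385.7,160.1),.046))
s=sense();print(s["time_s"],s["tcp_pos"],s["ee_rot"],s["wrist_force"],s["gripper_width"])
E
```

```text
tab (array([0.4565, 0.0335, 0.065 ]), np.float64(0.0020019583377526916))
well (array([0.6081, 0.0217, 0.0843]), np.float64(0.0011924854545015454))
rim (array([0.5631, 0.2849, 0.0437]), np.float64(0.0018435315606190254))
[0.5623 0.2834 0.046 ] [0.5648 0.2837 0.046 ]
4.25 [ 0.4165 -0.0921  0.2229] [[-0.9974  0.0719  0.0012]
 [ 0.0719  0.9974  0.0002]
 [-0.0012  0.0003 -1.    ]] [ 0.4423  0.2359 -1.0699] 0.006855044814595056
```

Request:
step_arm --linear '[[-6, 25.5, 0], [-6, 25.5, 0], [-6, 25.5, 0], [-6, 25.5, 0], [-5, 25.5, 0], [0, 0, 24], [0, 0, 24], [0, 0, 24], [0, 0, 24], [0, 0, 24]]' --delta_rot '[[0, 0, 0], [0, 0, 0], [0, 0, 0], [0, 0, 0], [0, 0, 0], [0, 0, 0], [0, 0, 0], [0, 0, 0], [0, 0, 0], [0, 0, 0]]' --grip '[0, 0, 0, 0, 0, 0, 0, 0, 0, 0]'

```text
time_s: 5.5
tcp_pos: [0.4543, 0.0306, 0.102]
ee_rot: [[-0.997, 0.075, 0.0], [0.075, 0.997, 0.0], [-0.0, 0.0, -1.0]]
wrist_force: [-0.6, -1.1, 0.0]
gripper_width: 0.008
gripper_force: 0.0
```

```bash
python3 - <<'E'
from h import *
c=capture("top");cap=capture("scene");s=sense();print(s["tcp_pos"],s["wrist_force"])
a=cv2.resize(c["img"][290:370,220:320],None,fx=4,fy=4);b=cv2.resize(cap["img"][150:230,230:330],None,fx=4,fy=4)
cv2.imwrite("pics/tab1.png",np.hstack([a,b])[:,:,::-1])
E
```

```text
[0.45234849 0.02995891 0.10052812] [-0.51511271  0.18783673 -0.34349872]
```

View pics/tab1.png

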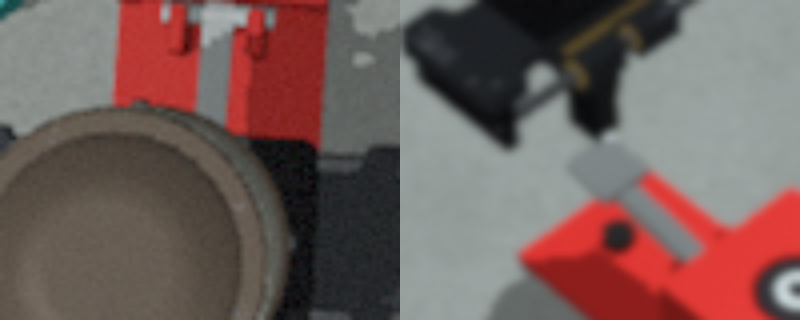

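Viewed: closed fingertips are directly above the tab. Descending.

Request:
step_arm --linear '[[0, 2, 6], [0, 0, 6], [0, 0, 6], [0, 0, 6], [0, 0, 6], [0, 0, 5], [0, 0, 5], [0, 0, 5], [0, 0, 5], [0, 0, 4]]' --delta_rot '[[0, 0, 0], [0, 0, 0], [0, 0, 0], [0, 0, 0], [0, 0, 0], [0, 0, 0], [0, 0, 0], [0, 0, 0], [0, 0, 0], [0, 0, 0]]' --grip '[0, 0, 0, 0, 0, 0, 0, 0, 0, 0]'

```text
time_s: 6.85
tcp_pos: [0.453, 0.0328, 0.0482]
ee_rot: [[-0.997, 0.075, -0.003], [0.075, 0.997, -0.001], [0.003, -0.001, -1.0]]
wrist_force: [-5.2, 1.3, 5.5]
gripper_width: 0.006
gripper_force: 2.9
```

Request:
step_arm --linear '[[0, 0, 2], [0, 0, 2], [0, 0, 2], [0, 0, 2], [0, 0, 1]]' --delta_rot '[[0, 0, 0], [0, 0, 0], [0, 0, 0], [0, 0, 0], [0, 0, 0]]' --grip '[0, 0, 0, 0, 0]'

```text
time_s: 7.48
tcp_pos: [0.4529, 0.0328, 0.0393]
ee_rot: [[-0.997, 0.075, -0.003], [0.075, 0.997, -0.001], [0.003, -0.001, -1.0]]
wrist_force: [-4.4, 1.5, 5.5]
gripper_width: -0.001
gripper_force: 3.2
```

Request:
step_arm --linear '[[0, 0, 1], [0, 0, 1], [0, 0, 0]]' --delta_rot '[[0, 0, 0], [0, 0, 0], [0, 0, 0]]' --grip '[0, 0, 0]'

```text
time_s: 7.85
tcp_pos: [0.453, 0.0328, 0.0373]
ee_rot: [[-0.997, 0.075, -0.003], [0.075, 0.997, -0.001], [0.003, -0.001, -1.0]]
wrist_force: [-4.6, 2.0, 4.8]
gripper_width: 0.006
gripper_force: 2.7
```

Request:
step_arm --linear '[[0, 0, 0.7], [0, 0, 0.7], [0, 0, 0]]' --delta_rot '[[0, 0, 0], [0, 0, 0], [0, 0, 0]]' --grip '[0, 0, 0]'

```text
time_s: 8.22
tcp_pos: [0.4531, 0.0328, 0.036]
ee_rot: [[-0.997, 0.075, -0.002], [0.075, 0.997, -0.001], [0.002, -0.001, -1.0]]
wrist_force: [-3.8, 1.8, 4.2]
gripper_width: 0.006
gripper_force: 2.9
```

Request:
step_arm --linear '[[0, 0, 0.7], [0, 0, 0]]' --delta_rot '[[0, 0, 0], [0, 0, 0]]' --grip '[0, 0]'

```text
time_s: 8.48
tcp_pos: [0.4531, 0.0328, 0.0353]
ee_rot: [[-0.997, 0.075, -0.002], [0.075, 0.997, -0.001], [0.002, -0.001, -1.0]]
wrist_force: [-3.7, 2.0, 5.2]
gripper_width: 0.004
gripper_force: 2.9
```

Request:
step_arm --linear '[[0, 0, 0.5], [0, 0, 0.5]]' --delta_rot '[[0, 0, 0], [0, 0, 0]]' --grip '[0, 0]'

```text
time_s: 8.72
tcp_pos: [0.4532, 0.0328, 0.0344]
ee_rot: [[-0.997, 0.075, -0.002], [0.075, 0.997, -0.001], [0.002, -0.001, -1.0]]
wrist_force: [-4.8, 1.0, 5.4]
gripper_width: 0.006
gripper_force: 3.2
```

Request:
step_arm --linear '[[0, 0, 0.5], [0, 0, 0.5]]' --delta_rot '[[0, 0, 0], [0, 0, 0]]' --grip '[0, 0]'

```text
time_s: 8.98
tcp_pos: [0.4533, 0.0328, 0.0336]
ee_rot: [[-0.997, 0.075, -0.002], [0.075, 0.997, -0.001], [0.002, -0.001, -1.0]]
wrist_force: [-5.3, 1.4, 9.8]
gripper_width: 0.005
gripper_force: 5.6
```

Request:
step_arm --linear '[[0, 0, 0.3], [0, 0, 0]]' --delta_rot '[[0, 0, 0], [0, 0, 0]]' --grip '[0, 0]'

```text
time_s: 9.22
tcp_pos: [0.4533, 0.0328, 0.0336]
ee_rot: [[-0.997, 0.075, -0.002], [0.075, 0.997, -0.001], [0.002, -0.001, -1.0]]
wrist_force: [-5.4, 0.9, 9.5]
gripper_width: 0.007
gripper_force: 5.5
```

Request:
step_arm --linear '[[0, 0, 0.3], [0, 0, 0]]' --delta_rot '[[0, 0, 0], [0, 0, 0]]' --grip '[0, 0]'

```text
time_s: 9.48
tcp_pos: [0.4533, 0.0328, 0.0335]
ee_rot: [[-0.997, 0.075, -0.002], [0.075, 0.997, -0.001], [0.002, -0.001, -1.0]]
wrist_force: [-5.5, 1.2, 12.1]
gripper_width: 0.006
gripper_force: 6.6
```

Request:
step_arm --linear '[[0, 0, 0.35], [0, 0, 0]]' --delta_rot '[[0, 0, 0], [0, 0, 0]]' --grip '[0, 0]'

```text
time_s: 9.72
tcp_pos: [0.4533, 0.0328, 0.0334]
ee_rot: [[-0.997, 0.075, -0.002], [0.075, 0.997, -0.001], [0.002, -0.001, -1.0]]
wrist_force: [-7.1, 1.7, 15.4]
gripper_width: 0.005
gripper_force: 7.8
```

Request:
step_arm --linear '[[0, 0, 0], [0, 0, 0], [0, 0, 0], [0, 0, 0], [0, 0, 0], [0, 0, 0], [0, 0, 0], [0, 0, 0], [0, 0, 0]]' --delta_rot '[[0, 0, 0], [0, 0, 0], [0, 0, 0], [0, 0, 0], [0, 0, 0], [0, 0, 0], [0, 0, 0], [0, 0, 0], [0, 0, 0]]' --grip '[0, 0, 0, 0, 0, 0, 0, 0, 0]'

```text
time_s: 10.85
tcp_pos: [0.4533, 0.0328, 0.0334]
ee_rot: [[-0.997, 0.075, -0.002], [0.075, 0.997, -0.001], [0.002, -0.001, -1.0]]
wrist_force: [-7.5, 1.0, 14.0]
gripper_width: 0.006
gripper_force: 7.8
```

Request:
step_arm --linear '[[0, 0, -3], [0, 0, -15], [0, 0, -25], [0, 0, -30], [0, 0, -30], [0, 0, -30], [0, 0, -30], [0, -40, -10], [0, -40, 0], [0, -40, 0]]' --delta_rot '[[0, 0, 0], [0, 0, 0], [0, 0, 0], [0, 0, 0], [0, 0, 0], [0, 0, 0], [0, 0, 0], [0, 0, 0], [0, 0, 0], [0, 0, 0]]' --grip '[0, 0, 87, 87, 87, 87, 87, 87, 87, 87]'

```text
time_s: 12.1
tcp_pos: [0.4457, -0.0876, 0.2056]
ee_rot: [[-0.997, 0.075, 0.002], [0.075, 0.997, 0.0], [-0.002, 0.0, -1.0]]
wrist_force: [0.6, -0.9, 0.5]
gripper_width: 0.835
gripper_force: 0.0
```

```bash
python3 - <<'E'
from h import *
np.set_printoptions(precision=4,suppress=True)
c=capture("top");cap=capture("scene");s=sense();print(s["tcp_pos"],s["ee_rot"],s["wrist_force"])
a=cv2.resize(c["img"][220:365,205:305],None,fx=4,fy=4,interpolation=cv2.INTER_CUBIC);b=cv2.resize(cap["img"][145:290,260:360],None,fx=4,fy=4,interpolation=cv2.INTER_CUBIC)
cv2.imwrite("pics/ej1.png",np.hstack([a,b])[:,:,::-1])
E
```

```text
[ 0.4451 -0.0889  0.2052] [[-0.9969  0.0791  0.0003]
 [ 0.0791  0.9969 -0.0003]
 [-0.0003 -0.0002 -1.    ]] [ 0.9976 -0.1651 -0.5033]
```

View pics/ej1.png

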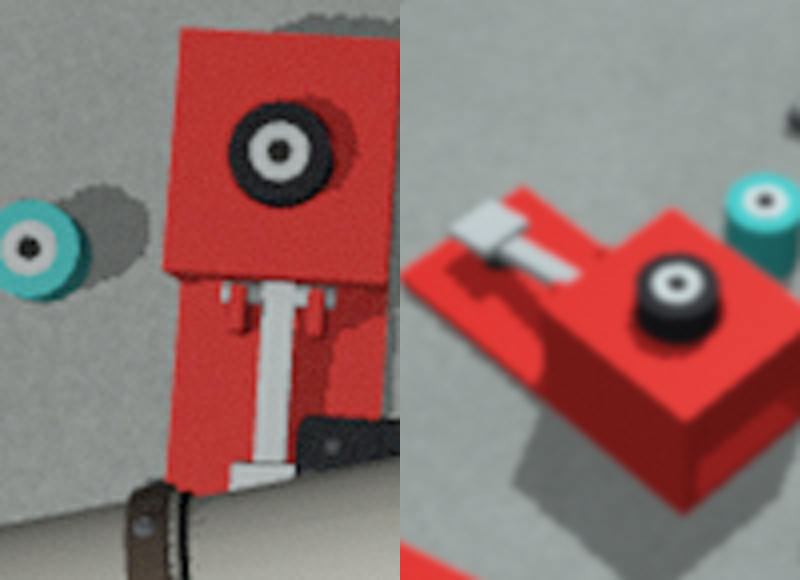

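```bash
python3 - <<'E'
from h import *
np.set_printoptions(precision=4,suppress=True)
T=capture("top");S=capture("scene");s=sense()
print(tri(T,(275.0,257.7),S,(329.0,215.6)))
print(atz(T,(275.0,257.7),.106),atz(S,(329,215.6),.106),s["tcp_pos"],s["joints"])
# calibrate height on turquoise/green tops (z=.046)
print("turq",tri(T,(205+7.0-.2,220+61.7),S,(260+91,145+50)))
# rerun neck rim by edge-fit: maximise gradient along projected outer rim
for c in(T,S):
    g=cv2.GaussianBlur(cv2.cvtColor(c["img"],cv2.COLOR_RGB2GRAY).astype(np.float32),(0,0),.8)
    t=np.linspace(0,2*np.pi,72,endpoint=False);best=[]
    for x in np.arange(.550,.578,.0005):
        for y in np.arange(.270,.298,.0005):
            def smp(r):
                p=proj(c,np.c_[x+r*np.cos(t),y+r*np.sin(t),0*t+.046]).astype(np.float32);return cv2.remap(g,p[:,:1],p[:,1:],1).ravel()
            best.append((np.clip(smp(.033)-smp(.038),0,60).sum(),x,y))
    best.sort(reverse=True);print(np.array(best[:4]), np.array(best[:15])[:,1:].mean(0))
E
```

```text
(array([0.6067, 0.0212, 0.1054]), np.float64(0.002664589531906602))
[0.6057 0.0202 0.106 ] [0.6078 0.0219 0.106 ] [ 0.4455 -0.087   0.2053] [   9.5575    6.0225  -23.9384   -0.0025  -60.0134 -103.9636]
turq (array([0.5718, 0.1419, 0.0443]), np.float64(0.0015227032102415627))
[[4229.0234    0.5635    0.2835]
 [4228.9463    0.5625    0.2835]
 [4228.7749    0.562     0.2835]
 [4228.7393    0.563     0.2835]] [0.5629 0.2835]
[[2711.9644    0.564     0.284 ]
 [2705.0801    0.5645    0.284 ]
 [2702.5166    0.564     0.2845]
 [2691.5679    0.5645    0.2845]] [0.5643 0.2842]
```

Viewed: the adapter stands about 20 mm above the deck (top 275,258; scene 329,216) and the lever is down. I'll turn the tool so the fingers close along block x, which straightens any lean.

Request:
step_arm --linear '[[0, 0, 0], [0, 0, 0], [0, 0, 0], [0, 0, 0], [0, 0, 0], [0, 0, 0], [0, 0, 0], [0, 0, 0], [0, 0, 0], [0, 0, 0]]' --delta_rot '[[0, 0, -0.157], [0, 0, -0.157], [0, 0, -0.157], [0, 0, -0.157], [0, 0, -0.157], [0, 0, -0.157], [0, 0, -0.157], [0, 0, -0.157], [0, 0, -0.157], [0, 0, -0.157]]' --grip '[87, 87, 87, 87, 87, 87, 87, 87, 87, 87]'

```text
time_s: 13.55
tcp_pos: [0.4458, -0.0855, 0.2054]
ee_rot: [[-0.069, -0.998, 0.001], [-0.998, 0.069, 0.0], [-0.0, -0.0, -1.0]]
wrist_force: [-0.4, -0.4, -0.9]
gripper_width: 1.0
gripper_force: 0.0
```

Request:
step_arm --linear '[[-24, -30.5, 0], [-24, -30.5, 0], [-24, -30.5, 0], [-24, -30.5, 0], [-24, -30.5, 0], [0, 0, 20], [0, 0, 20], [0, 0, 10], [0, 0, 0]]' --delta_rot '[[0, 0, 0], [0, 0, 0], [0, 0, 0], [0, 0, 0], [0, 0, 0], [0, 0, 0], [0, 0, 0], [0, 0, 0], [0, 0, 0]]' --grip '[87, 87, 87, 87, 87, 87, 87, 87, 87]'

```text
time_s: 14.68
tcp_pos: [0.6062, 0.0221, 0.1548]
ee_rot: [[-0.075, -0.997, -0.001], [-0.997, 0.075, -0.0], [0.001, 0.001, -1.0]]
wrist_force: [0.4, -0.0, -0.1]
gripper_width: 1.0
gripper_force: 0.0
```

Request:
step_arm --linear '[[1, 0, 10], [0, 0, 10], [0, 0, 10], [0, 0, 10], [0, 0, 8], [0, 0, 6], [0, 0, 5], [0, 0, 4], [0, 0, 0]]' --delta_rot '[[0, 0, 0], [0, 0, 0], [0, 0, 0], [0, 0, 0], [0, 0, 0], [0, 0, 0], [0, 0, 0], [0, 0, 0], [0, 0, 0]]' --grip '[87, 87, 87, 87, 87, 87, 87, 87, 87]'

```text
time_s: 15.8
tcp_pos: [0.6063, 0.0205, 0.0922]
ee_rot: [[-0.076, -0.997, -0.0], [-0.997, 0.076, -0.0], [0.0, 0.0, -1.0]]
wrist_force: [0.1, -0.0, -0.0]
gripper_width: 1.001
gripper_force: 0.0
```

Free of contact; close.

Request:
step_arm --linear '[[0, 0, 0], [0, 0, 0], [0, 0, 0], [0, 0, 0], [0, 0, 0], [0, 0, 0], [0, 0, 0], [0, 0, 0]]' --delta_rot '[[0, 0, 0], [0, 0, 0], [0, 0, 0], [0, 0, 0], [0, 0, 0], [0, 0, 0], [0, 0, 0], [0, 0, 0]]' --grip '[60, 50, 40, 40, 40, 40, 40, 40]'

```text
time_s: 16.8
tcp_pos: [0.6065, 0.0205, 0.0926]
ee_rot: [[-0.076, -0.997, 0.0], [-0.997, 0.076, 0.0], [-0.0, -0.0, -1.0]]
wrist_force: [-0.3, 0.5, 0.8]
gripper_width: 0.52
gripper_force: 30.0
```

Request:
step_arm --linear '[[0, 0, -3], [0, 0, -5], [0, 0, -8], [0, 0, -10], [0, 0, -12], [0, 0, -12], [0, 0, -12], [0, 0, -12], [0, 0, -6], [0, 0, 0]]' --delta_rot '[[0, 0, 0], [0, 0, 0], [0, 0, 0], [0, 0, 0], [0, 0, 0], [0, 0, 0], [0, 0, 0], [0, 0, 0], [0, 0, 0], [0, 0, 0]]' --grip '[40, 40, 40, 40, 40, 40, 40, 40, 40, 40]'

```text
time_s: 18.05
tcp_pos: [0.6066, 0.0206, 0.173]
ee_rot: [[-0.076, -0.997, 0.001], [-0.997, 0.076, 0.0], [-0.0, -0.001, -1.0]]
wrist_force: [-0.2, 0.0, -2.2]
gripper_width: 0.522
gripper_force: 30.0
```

```bash
python3 - <<'E'
from h import *
np.set_printoptions(precision=4,suppress=True)
for i in range(3):
    cap=capture("scene");s=sense();print(s["tcp_pos"],s["wrist_force"],s["gripper_width"])
p=proj(cap,s["tcp_pos"]+[0,0,-.01])[0].astype(int);print(p)
print(s["ee_rot"])
x,y=p;b=cv2.resize(cap["img"][y-60:y+60,x-60:x+60],None,fx=4,fy=4,interpolation=cv2.INTER_CUBIC)
cv2.imwrite("pics/held.png",b[:,:,::-1])
E
```

```text
[0.6062 0.0205 0.1724] [-0.2162  0.1463 -1.1377] 0.519385758278552
[0.6061 0.0205 0.172 ] [-0.2587 -0.2482 -2.138 ] 0.5156589773488048
[0.606  0.0205 0.1719] [ 0.0032  0.5859 -1.8449] 0.5197565516892616
[328 197]
[[-0.0761 -0.9971 -0.0013]
 [-0.9971  0.0761 -0.0002]
 [ 0.0003  0.0013 -1.    ]]
```

View pics/held.png

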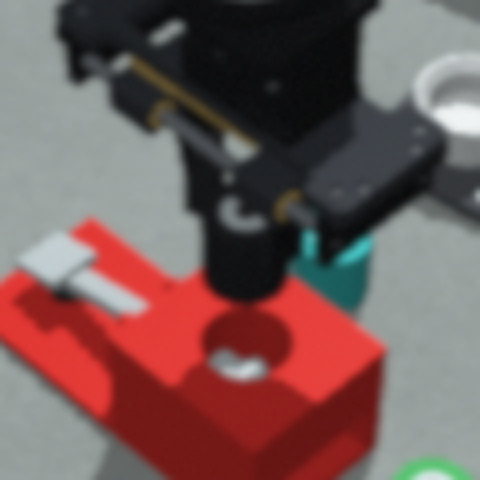

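Viewed: the adapter is held upright and clear of the block. Moving over the neck.

Request:
step_arm --linear '[[-16, 4, 0], [-26, 6.3, 0], [-30, 7.3, 0], [-30, 7.3, 0], [-30, 7.3, 0], [-30, 7.3, 0], [-30, 7.3, 0], [-30, 7.3, 0], [-26, 6, 0], [-12, 2.5, 0]]' --delta_rot '[[0, 0, 0], [0, 0, 0], [0, 0, 0], [0, 0, 0], [0, 0, 0], [0, 0, 0], [0, 0, 0], [0, 0, 0], [0, 0, 0], [0, 0, 0]]' --grip '[40, 40, 40, 40, 40, 40, 40, 40, 40, 40]'

```text
time_s: 19.45
tcp_pos: [0.5629, 0.2864, 0.1721]
ee_rot: [[-0.074, -0.997, -0.001], [-0.997, 0.074, -0.0], [0.0, 0.001, -1.0]]
wrist_force: [0.5, -0.5, -0.1]
gripper_width: 0.518
gripper_force: 30.0
```

Request:
step_arm --linear '[[0, 0, 8], [0, 0, 15], [0, 0, 15], [0, 0, 15], [0, 0, 8], [0, 0, 4], [0, 0, 0]]' --delta_rot '[[0, 0, 0], [0, 0, 0], [0, 0, 0], [0, 0, 0], [0, 0, 0], [0, 0, 0], [0, 0, 0]]' --grip '[40, 40, 40, 40, 40, 40, 40]'

```text
time_s: 20.32
tcp_pos: [0.5639, 0.2845, 0.1075]
ee_rot: [[-0.076, -0.997, 0.0], [-0.997, 0.076, -0.0], [0.0, -0.0, -1.0]]
wrist_force: [0.0, 0.3, -0.9]
gripper_width: 0.522
gripper_force: 30.0
```

```bash
python3 - <<'E'
from h import *
np.set_printoptions(precision=4,suppress=True)
c=capture("scene");P=[]
for i in range(6): capture("top"); s=sense();P.append(s["tcp_pos"])
print(np.mean(P,0),np.std(P,0),s["ee_rot"],s["wrist_force"])
b=cv2.resize(c["img"][100:200,330:440],None,fx=5,fy=5,interpolation=cv2.INTER_CUBIC)
cv2.imwrite("pics/over.png",b[:,:,::-1])
E
```

```text
[0.564  0.2847 0.108 ] [0.0001 0.     0.0001] [[-0.0759 -0.9971  0.0005]
 [-0.9971  0.0759  0.0005]
 [-0.0005 -0.0005 -1.    ]] [-0.2854 -0.5053 -1.5622]
```

View pics/over.png

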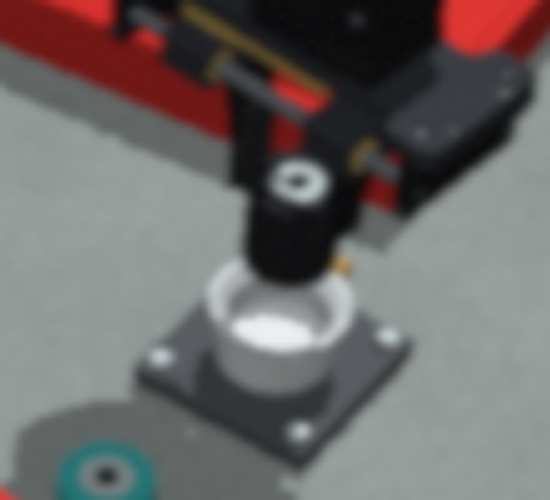

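```bash
python3 - <<'E'
from h import *
c=capture("scene");t=sense()["tcp_pos"]
print(proj(c,[t+[0,0,.014],[.5635,.2838,.046],[.5640,.2847,.122],[.5635,.2838,.122]]), atz(c,(389.3,135.9),.122),atz(c,(385.9,159.7),.046))
E
```

```text
[[388.50318241 135.88242425]
 [385.29002258 159.83139875]
 [388.59952557 135.84112631]
 [388.18957155 135.94654516]] [0.56534161 0.28558923 0.122     ] [0.56433935 0.28511456 0.046     ]
```

Request:
step_arm --linear '[[0.7, 0.7, 5], [0, 0, 5], [0, 0, 5], [0, 0, 5], [0, 0, 5], [0, 0, 4], [0, 0, 4], [0, 0, 3], [0, 0, 3], [0, 0, 0]]' --delta_rot '[[0, 0, 0], [0, 0, 0], [0, 0, 0], [0, 0, 0], [0, 0, 0], [0, 0, 0], [0, 0, 0], [0, 0, 0], [0, 0, 0], [0, 0, 0]]' --grip '[40, 40, 40, 40, 40, 40, 40, 40, 40, 40]'

```text
time_s: 21.98
tcp_pos: [0.5628, 0.2838, 0.0682]
ee_rot: [[-0.076, -0.997, -0.0], [-0.997, 0.076, -0.0], [0.0, 0.0, -1.0]]
wrist_force: [0.2, 0.3, -1.8]
gripper_width: 0.519
gripper_force: 30.0
```

Request:
step_arm --linear '[[0, 0, 1.5], [0, 0, 1.5], [0, 0, 1.5], [0, 0, 0]]' --delta_rot '[[0, 0, 0], [0, 0, 0], [0, 0, 0], [0, 0, 0]]' --grip '[40, 40, 40, 40]'

```text
time_s: 22.48
tcp_pos: [0.5629, 0.2838, 0.0638]
ee_rot: [[-0.076, -0.997, -0.0], [-0.997, 0.076, -0.0], [0.0, 0.0, -1.0]]
wrist_force: [-0.9, 1.0, -0.7]
gripper_width: 0.52
gripper_force: 30.0
```

Request:
step_arm --linear '[[0, 0, 1], [0, 0, 1], [0, 0, 1], [0, 0, 0]]' --delta_rot '[[0, 0, 0], [0, 0, 0], [0, 0, 0], [0, 0, 0]]' --grip '[40, 40, 40, 40]'

```text
time_s: 22.98
tcp_pos: [0.5629, 0.2838, 0.0609]
ee_rot: [[-0.076, -0.997, -0.0], [-0.997, 0.076, -0.0], [0.0, 0.0, -1.0]]
wrist_force: [-0.7, 0.2, -1.6]
gripper_width: 0.518
gripper_force: 30.0
```

Request:
step_arm --linear '[[0, 0, 1], [0, 0, 1], [0, 0, 1], [0, 0, 0]]' --delta_rot '[[0, 0, 0], [0, 0, 0], [0, 0, 0], [0, 0, 0]]' --grip '[40, 40, 40, 40]'

```text
time_s: 23.48
tcp_pos: [0.5629, 0.2838, 0.0579]
ee_rot: [[-0.076, -0.997, -0.0], [-0.997, 0.076, -0.0], [0.0, 0.0, -1.0]]
wrist_force: [0.0, 0.3, -1.4]
gripper_width: 0.52
gripper_force: 30.0
```

No contact and moving freely into the bore.

Request:
step_arm --linear '[[0, 0, 0.8], [0, 0, 0.8], [0, 0, 0]]' --delta_rot '[[0, 0, 0], [0, 0, 0], [0, 0, 0]]' --grip '[40, 40, 40]'

```text
time_s: 23.85
tcp_pos: [0.5629, 0.2839, 0.0563]
ee_rot: [[-0.076, -0.997, -0.0], [-0.997, 0.076, -0.0], [0.0, 0.0, -1.0]]
wrist_force: [-0.1, 0.2, -1.3]
gripper_width: 0.519
gripper_force: 30.0
```

Request:
step_arm --linear '[[0, 0, 0.6], [0, 0, 0.6], [0, 0, 0]]' --delta_rot '[[0, 0, 0], [0, 0, 0], [0, 0, 0]]' --grip '[40, 40, 40]'

```text
time_s: 24.22
tcp_pos: [0.563, 0.2838, 0.0551]
ee_rot: [[-0.076, -0.997, -0.0], [-0.997, 0.076, -0.0], [0.0, 0.0, -1.0]]
wrist_force: [0.0, -0.1, -1.9]
gripper_width: 0.519
gripper_force: 30.0
```

Request:
step_arm --linear '[[0, 0, 0.6], [0, 0, 0.6], [0, 0, 0]]' --delta_rot '[[0, 0, 0], [0, 0, 0], [0, 0, 0]]' --grip '[40, 40, 40]'

```text
time_s: 24.6
tcp_pos: [0.5629, 0.2838, 0.0539]
ee_rot: [[-0.076, -0.997, -0.0], [-0.997, 0.076, -0.0], [0.0, 0.0, -1.0]]
wrist_force: [0.7, 0.2, -1.3]
gripper_width: 0.52
gripper_force: 30.0
```

Request:
step_arm --linear '[[0, 0, 0.5], [0, 0, 0.5], [0, 0, 0]]' --delta_rot '[[0, 0, 0], [0, 0, 0], [0, 0, 0]]' --grip '[40, 40, 40]'

```text
time_s: 24.98
tcp_pos: [0.5631, 0.2839, 0.0537]
ee_rot: [[-0.076, -0.997, 0.0], [-0.997, 0.076, 0.0], [-0.0, -0.0, -1.0]]
wrist_force: [-1.7, -0.7, 5.4]
gripper_width: 0.52
gripper_force: 30.0
```

Seated: TCP at 53.7 mm with the force rising, as predicted. Release and back off upward.

Request:
step_arm --linear '[[0, 0, -0.5], [0, 0, 0], [0, 0, 0], [0, 0, 0], [0, 0, 0], [0, 0, 0], [0, 0, -5], [0, 0, -12], [0, 0, -25], [0, 0, -30]]' --delta_rot '[[0, 0, 0], [0, 0, 0], [0, 0, 0], [0, 0, 0], [0, 0, 0], [0, 0, 0], [0, 0, 0], [0, 0, 0], [0, 0, 0], [0, 0, 0]]' --grip '[40, 48, 56, 70, 80, 80, 80, 80, 80, 80]'

```text
time_s: 26.22
tcp_pos: [0.5629, 0.2838, 0.1268]
ee_rot: [[-0.076, -0.997, -0.0], [-0.997, 0.076, -0.0], [0.0, 0.0, -1.0]]
wrist_force: [-0.0, 0.2, -0.4]
gripper_width: 0.92
gripper_force: 0.0
```

Request:
step_arm --linear '[[0, 0, -30], [0, 0, -30], [30, 0, 0], [40, 0, 0], [40, 0, 0], [40, 0, 0], [0, 0, 0]]' --delta_rot '[[0, 0, 0], [0, 0, 0], [0, 0, 0], [0, 0, 0], [0, 0, 0], [0, 0, 0], [0, 0, 0]]' --grip '[80, 80, 80, 80, 80, 80, 80]'

```text
time_s: 27.1
tcp_pos: [0.5514, 0.1322, 0.1868]
ee_rot: [[-0.079, -0.997, 0.001], [-0.997, 0.079, 0.0], [-0.001, -0.001, -1.0]]
wrist_force: [0.3, 0.2, 0.1]
gripper_width: 0.919
gripper_force: 0.0
```

```bash
python3 - <<'E'
from h import *
c=capture("top");d=capture("scene");print(sense()["tcp_pos"],sense()["time_s"])
a=cv2.resize(c["img"][240:340,90:190],None,fx=4,fy=4,interpolation=cv2.INTER_CUBIC);b=cv2.resize(d["img"][110:210,335:435],None,fx=4,fy=4,interpolation=cv2.INTER_CUBIC)
cv2.imwrite("pics/end.png",np.hstack([a,b])[:,:,::-1])
print(proj(c,[[.5635,.2838,.068]]),proj(d,[[.5635,.2838,.068]]))
E
```

```text
[0.55197305 0.13428722 0.18657081] 27.2
[[130.22389111 286.49324318]] [[386.10349668 153.13045668]]
```

View pics/end.png

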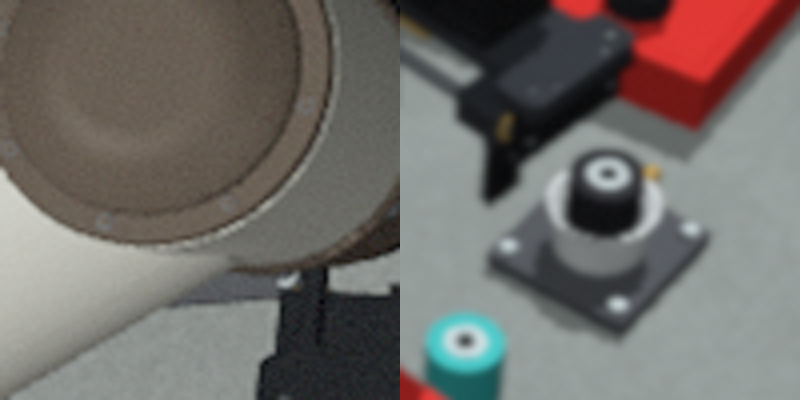

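Viewed: the adapter stands upright in the neck, its top centre at scene (387,153) against a predicted (386,153) for fully home. The gripper is clear.

```bash
python3 -c "
from station import *
print(finish_job())"
```

```text
the job is handed in; nothing more can be done
None
```

The wide adapter was pushed out of its block, lowered into the filler neck until it touched bottom, and released upright. I handed the job in at about 27 s, but `finish_job()` returned no verdict.

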